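# Dock a sample cassette and lock it in

## Robot

A 6-joint arm with a two-finger parallel gripper is mounted at the origin on a cart in front of the work surface, level with it; the furniture and walls round the work are solid. World frame = base frame: x ahead of the robot, y to its left, z up, the work surface at z = 0. Lengths are in m, angles in rad, forces in N, time in s.
With the tool pointing down it reaches from about 0.275 to 0.825 m from the base axis. Payload 4.9 kg.
Tool frame: the origin (TCP) lies midway between the tips of the shut fingers; the grasp point (between the pads) lies 19 mm behind it (grip_point_offset is the distance from the TCP to the grasp point, in m); z points along the fingers, x is the direction in which the jaws open and shut, and the axes are right-handed (so a half turn about z gives the same grasp; the last joint's range is limited). The gripper opens to 85 mm and grips with 20 to 120 N. Pads are 22 mm wide; open, the fingers measure 114 mm over their backs; the gripper's body (76 mm by 85 mm) begins 54 mm behind the grasp point. The pads swing forward as they close: fully open they stand 13 mm farther back than shut.
Start: joints at [-1.351, 0.326, -0.193, 1.052, 0, 1.437], TCP at [0.191, -0.516, 0.231] pointing down, gripper open.
Joint ranges: [-2.65, 2.65], [-0.97, 1.79], [-1.3, 1.35], [-1.93, 2.1], [-1.47, 1.37], [-3.14, 3.14]. Speed limits (rad/s): [2.57, 2.57, 3.14, 3.14, 3.14, 3.14].

## Interface

Orientations are given as a rotation vector (axis times angle).
In Python, from cell import * gives the robot as it stands. Calls block until the motion is done:
- movep(position, orientation): joint-space move of the TCP to a pose.
- move_l(position, velocity=0.15, rot=None, until_force=None): straight line of the TCP; rot=None keeps the orientation; velocity is the mean speed in m/s. With until_force (N) it stops when the force on the tool has changed by that much, and returns True; else False.
- set_joints(angles): joint-space move.
- let_go() and grab(newtons=None): open the fingers fully, or close them until they stop; newtons is the grip in N (None keeps the last).
- sleep(seconds).
- ik(position, orientation): joint angles nearest the present ones, or None.
- get_state(): the state.
- grab_frame(name): name is "scene" or "top" or "wrist"; returns a dict with "img" (480x640x3 uint8, red, green, blue), "fx", "fy", "cx", "cy" (pixels), "k1" (the pictures are not rectified: a ray, as slopes to the right and down, at radius r is drawn at 1 + k1 r^2 times it, then the intrinsics apply), "cam_to_world" (4x4, takes a point from camera to world coordinates); the wrist camera has in their place "T_tool_cam" (4x4, takes a point from camera to tool coordinates, whose origin is the TCP and whose axes are the tool frame's). Camera axes: x right, y down, z forward; pixel columns grow to the right and rows downward; lengths in m; the calibration is good to about 2 mm. A picture is of the moment at which its call begins: read the wrist's pose just before it. There is no depth.
A pose or a line that the arm cannot do raises MotionError and nothing moves.
- sign_off(): hands the job in, once; it reports no verdict.
Trained networks look in the newest picture that a camera, given by its name, has taken for a name from the list of things; names that differ only in an ending like _2 or _b are one class to them, and where a whole thing is asked for, a point or a joint stands for the part that bears it (a point fixed in the world has none). Each returns a list of dicts, best first, with "score" (0 to 1); they miss things now and then, are a little off and sometimes report something else, mostly with a low value. They report only what shows in the picture. A call takes as long as a camera call. They do not tell look-alikes from the thing itself.
- spot_in(camera, name): "centre" ([column, row] in pixels, amid what is visible of it).
- silhouettes(camera, name): "mask" (480x640 bool, what is visible of it) and "centre" ([column, row] in pixels, amid what is visible of it).
- tip_of(camera, name): "centre" ([column, row] in pixels: a listed point, or the origin of a listed thing).
The state is a dict: "clock": time; "q": joint angles; "joint_velocities": joint speeds; "tau": joint torques, N m; "position": TCP position; "eef_rot": TCP orientation; "contact_force": force on the tool from outside, world axes, zero at the start; "wrist_torque": the same for the moment, N m; "finger_gap": opening from 0.0 (shut) to 1.0 (fully open).
Only numpy, scipy, OpenCV 4.12 (cv2) and the standard library are available. Lean on these libraries where they do the work, as an engineer would, in place of code of your own. Each camera call takes 0.05 s, during which the arm holds its last target.

## Task

Load the white sample cassette into the dock: swing the lock bar fully open by its orange knob, set the cassette on the open front of the track with its grey nose towards the hood, and let go of it there, short of the plug inside. Then take it again by the blue fin on its tail (or push on its tail) and slide it under the hood until it is fully home, and swing the lock bar back fully across the track behind it. Leave the other things on the bench where they are.

Things in the scene. Friction and masses are not known exactly. Their poses are not given: they have to be found in the camera images.
- cassette_mid (a point): Centre, half-way up, of the loose sample cassette: white box with a grey nose block and black ribbed grip pads on its sides, 150 (x) x 50 (y) x 55 mm high without its fin, 0.25 to 0.45 kg. x points to the nose (last 15 mm, 40 mm wide), z up; underside 27.5 mm below, rear face 75 mm behind this point. To lift it, grip across its 50 mm width near this point.
- cassette_fin (a point): Centre of the blue upright fin on the cassette's top at its tail, at [-51, 0, +40.5] mm from cassette_mid in the cassette's axes. The fin is 10 mm thick (y), 34 mm long (x), and stands 26 mm above the cassette's top. Same axes as cassette_mid.
- dock_home (a point): Where cassette_mid is when the cassette is fully home, its axes along these axes. x points along the track into the hood (the way to push), y left of that, z up. The deck's top is 27.5 mm below this point. The white hood spans x = +17 to +117 mm, 75 mm wide, top 79 mm over the bench; its passage is 55 mm wide and 62 mm high.
- dock: The dock, fixed to the bench, elsewhere in each run. Origin at its underside, 75 mm behind dock_home, same axes. Grey deck 8 mm thick, 100 mm wide, x = -100 to +192 mm here. Guide rails on both sides, 10.5 mm high over the deck, inner gap narrowing from about 70 mm at the open front to 55 mm at the hood.
- dock_rest (a point): On the open front of the track: a good place for cassette_mid when the cassette is set down on the deck, 65 mm before dock_home (10 mm of nose clearance to the hood's mouth). Same axes as dock_home.
- carriage (a joint): Slide (m) of the black plug carriage in the hood, pushed along by the cassette's nose: 0 to 0.005 at the start, stops at 0.025 = cassette fully home. The nose meets it 20 to 25 mm before home; 2.5 N friction, stays where left. Its green pointer rides in the slot on the hood's roof and ends level with the green mark beside the slot.
- lock_bar (a joint): Hinge (rad) of the steel lock bar about lock_hinge, growing anticlockwise seen from above. 0 = open, arm along -x of the dock beside the track; 1.571 = locked, arm across the track, its rubber bumper 3 mm behind a home cassette. Friction 0.10 N m (1.5 N at the knob), stays where left. Starts nearly locked, blocking the track.
- lock_knob (a point): Centre of the lock bar's orange upright knob, a cylinder of 20 mm diameter and 36 mm height, its top 96 mm over the bench; 70 mm from the hinge axis. The arm below it is 32 to 44 mm over the bench; the bumper's tip is 37 mm to the side of the knob, towards the hood when locked.
- lock_hinge (a point): On the upright axis of the lock bar, at the height of the knob's centre; at [-115, 70] mm in x, y of dock_home. The pivot boss is 15 mm in radius, 53 mm high over the bench. Its axes are those of the dock.
- marker: Red-capped white marker pen lying on the bench, 135 x 17 x 16 mm; origin at the centre of its underside. A bystander, leave it alone.
- petri_red: Petri dish with a red filling, 58 mm across, 15 mm high; origin at the centre of its underside. A bystander, leave it alone.
- petri_tan: Petri dish with a tan filling, 58 mm across, 15 mm high; origin at the centre of its underside. A bystander, leave it alone.
- tape: Roll of tan tape lying flat, 96 mm across, 25 mm high; origin at the centre of its underside. A bystander, leave it alone.
- blue_cap_bottle: Round white bottle with a blue cap, 50 mm across, 115 mm high; origin at the centre of its underside. A bystander, leave it alone.
- red_cap_bottle: Round white bottle with a red cap, 40 mm across, 85 mm high; origin at the centre of its underside. A bystander, leave it alone.
Mind the look-alikes: they are no part of the job. Leave any purple look-alike of the part that bears cassette_mid alone.

How it is judged:
By the outcome, as a careful person would: the job done as asked, in the order asked, and still so for the second after the job is handed in, with the robot touching nothing.
It also fails if it takes over 72 s, if anything falls off the work surface, if the arm or the gripper's body presses on something with over 40 N, if the wrist force passes 120 N, or if a joint passes its speed limit or range.

## Working session

There is one attempt and no reset: what is moved stays moved. The work goes in short steps, each a Python script; the robot and the scene stay as the last script left them, time stands still between calls to the robot, and variables do not carry over. Pictures are saved under pics/ and viewed, and the job is handed in when it is done.

```bash
ls; mkdir -p pics; python3 - <<'E'
from cell import *
import cv2
for n in("scene","top"):
    f=grab_frame(n); cv2.imwrite(f"pics/{n}0.png",f["img"][:,:,::-1])
    print(n,f["fx"],f["cx"],f["cy"],f["k1"],f["cam_to_world"])
    for t in ["cassette_mid","cassette_fin","dock_home","dock_rest","dock","lock_knob","lock_hinge"]:
        print(t,[(round(d["score"],2),[round(float(c),1) for c in d["centre"]]) for d in tip_of(n,t)][:4])
print(get_state())
E
```

```text
pics
scene 556.6603106094689 320.91126621675727 240.2688007596227 -0.0796288337098188 [[ 0.43496377 -0.33640721  0.8352465  -1.14420499]
 [-0.90024475 -0.18217115  0.39544034 -0.69466606]
 [ 0.01912883 -0.92392849 -0.38208667  0.86528076]
 [ 0.          0.          0.          1.        ]]
cassette_mid [(0.73, [197.6, 227.2])]
cassette_fin [(0.72, [184.7, 222.9])]
dock_home [(0.96, [348.3, 266.4])]
dock_rest [(0.81, [329.7, 262.4])]
dock [(0.85, [329.1, 276.0]), (0.32, [376.3, 264.9])]
lock_knob [(0.72, [315.5, 248.1])]
lock_hinge [(0.65, [331.6, 241.8])]
top 475.43265147888843 319.16336861900135 239.52425424355957 -0.024149970162430933 [[-2.87551149e-02 -9.86388148e-01  1.61899859e-01  3.27514437e-01]
 [-9.99586380e-01  2.84502463e-02 -4.20158167e-03  1.45776465e-01]
 [-4.61700495e-04 -1.61953711e-01 -9.86798248e-01  1.51302022e+00]
 [ 0.00000000e+00  0.00000000e+00  0.00000000e+00  1.00000000e+00]]
cassette_mid [(0.98, [254.8, 246.1]), (0.62, [152.6, 251.9])]
cassette_fin [(0.97, [235.6, 245.5]), (0.82, [131.6, 259.5]), (0.22, [355.7, 263.3])]
dock_home [(0.77, [377.4, 264.3])]
dock_rest [(0.61, [357.2, 260.7])]
dock [(0.77, [350.0, 268.4])]
lock_knob [(0.45, [331.9, 260.1])]
lock_hinge [(0.81, [340.1, 238.5])]
{'clock': 0.8, 'q': array([-1.35116879e+00,  3.26154239e-01, -1.92582691e-01,  1.05197719e+00,
       -1.18926450e-05,  1.43657399e+00]), 'joint_velocities': array([ 0.00016215, -0.0008881 , -0.00022469, -0.00131068, -0.00156683,
       -0.00023897]), 'tau': array([-3.49292077e-04, -4.43268478e+01,  2.62747747e+01,  7.06167975e-04,
       -2.67715296e-05,  8.81790726e-06]), 'position': array([ 0.19058577, -0.51596484,  0.23131236]), 'eef_rot': array([ 2.57769214e+00, -1.79574588e+00,  8.24872172e-05]), 'contact_force': array([ 0.51943401, -0.46532776, -0.63803907]), 'wrist_torque': array([-0.00780062,  0.0391101 , -0.05500664]), 'finger_gap': 0.9997251805011778}
```

View pics/scene0.png

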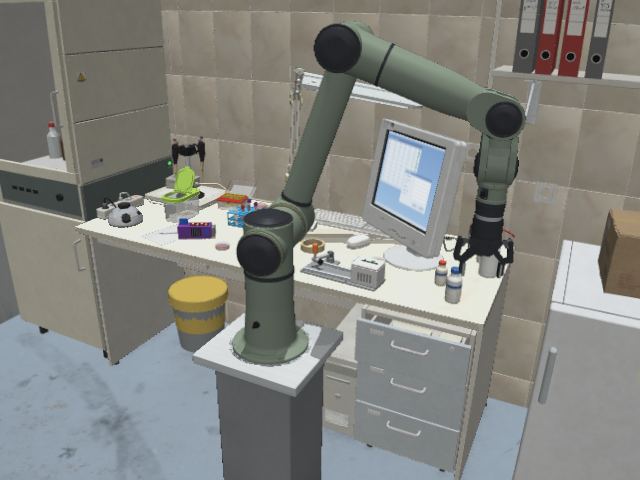

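View pics/top0.png

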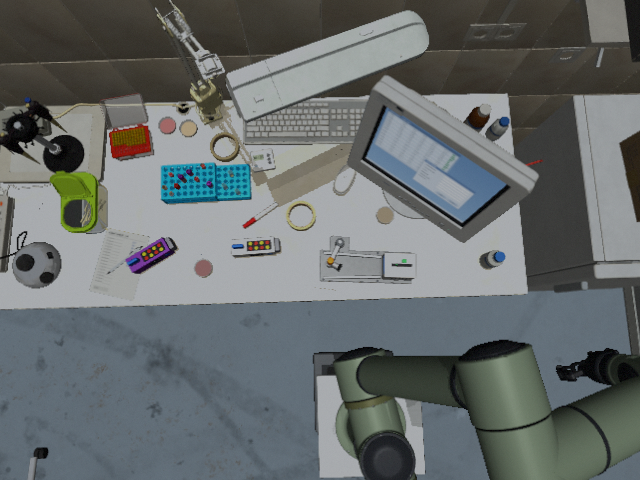

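```bash
python3 - <<'E'
import cv2
a=cv2.imread('pics/top0.png'); b=cv2.imread('pics/scene0.png')
cv2.imwrite('pics/topcrop.png',cv2.resize(a[190:340,100:440],None,fx=2.35,fy=2.35,interpolation=3)[:, :800])
cv2.imwrite('pics/scenecrop.png',cv2.resize(b[170:330,130:450],None,fx=2.5,fy=2.5,interpolation=3))
E
```

```text
(no output)
```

View pics/topcrop.png

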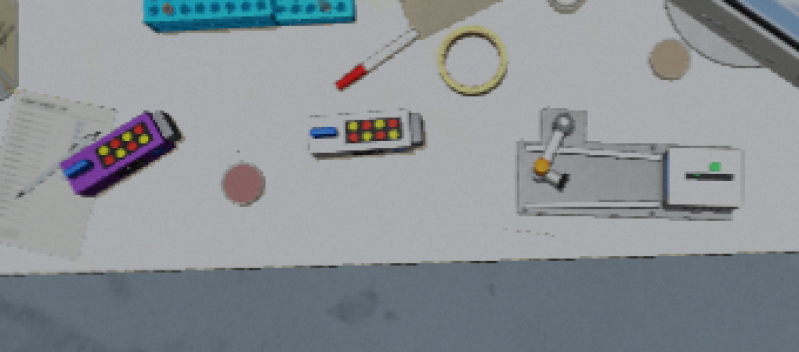

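View pics/scenecrop.png

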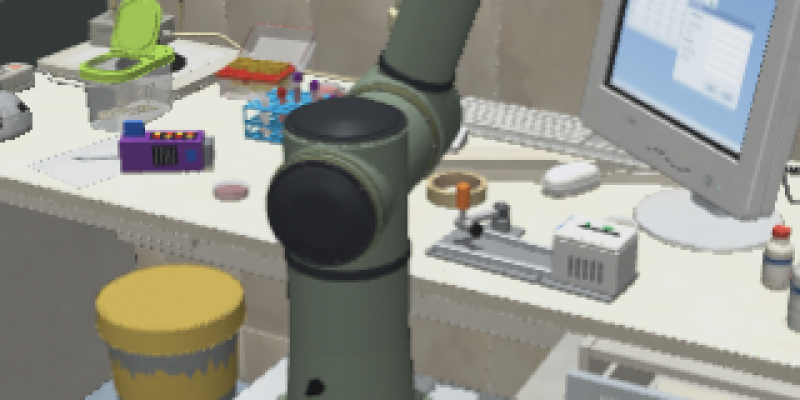

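The white cassette is at top px (255,246). The purple look-alike at (152,255) is the only thing that could be mistaken for it, so I'm choosing the white one. The dock is at about (368,265), with its hood to the image's right. Next I'll compute rough positions and take wrist close-ups.

```bash
cat > h.py <<'E'
from cell import *
import numpy as np, cv2
from scipy.spatial.transform import Rotation as R
def cam(f,st=None):
    if "cam_to_world" in f: return np.array(f["cam_to_world"])
    T=np.eye(4); T[:3,:3]=R.from_rotvec(st["eef_rot"]).as_matrix(); T[:3,3]=st["position"]
    return T@np.array(f["T_tool_cam"])
def KD(f): return np.array([[f["fx"],0,f["cx"]],[0,f["fy"],f["cy"]],[0,0,1.]]),np.array([f["k1"],0,0,0,0.])
def pix2z(f,T,px,z):
    K,D=KD(f); u=cv2.undistortPoints(np.array(px,float).reshape(-1,1,2),K,D).reshape(-1,2)
    r=np.c_[u,np.ones(len(u))]@T[:3,:3].T; s=(z-T[2,3])/r[:,2]
    return T[:3,3]+r*s[:,None]
def proj(f,T,P):
    K,D=KD(f); W=np.linalg.inv(T); rv,_=cv2.Rodrigues(W[:3,:3])
    return cv2.projectPoints(np.array(P,float).reshape(-1,1,3),rv,W[:3,3],K,D)[0].reshape(-1,2)
def down(yaw): # tool x (jaw axis) at angle yaw in world, z down
    c,s=np.cos(yaw),np.sin(yaw)
    return R.from_matrix(np.array([[c,s,0],[s,-c,0],[0,0,-1]])).as_rotvec()
def snap(name):
    st=get_state(); f=grab_frame("wrist"); cv2.imwrite(f"pics/{name}.png",f["img"][:,:,::-1])
    T=cam(f,st); import pickle; pickle.dump((f,T,st),open(f"pics/{name}.pkl","wb")); return f,T,st
def tips(c,names):
    for t in names: print(t,[(round(d["score"],2),[round(float(x),1) for x in d["centre"]]) for d in tip_of(c,t)][:3])
E
python3 - <<'E'
from h import *
f=grab_frame("top");T=cam(f)
for n,p,z in [("mid",(254.8,246.1),.0275),("fin",(235.6,245.5),.068),("home",(377.4,264.3),.0355),("rest",(357.2,260.7),.0355),("dock",(350,268.4),0),("knob",(331.9,260.1),.078),("hinge",(340.1,238.5),.078),
 ("hoodmark",(403,262),.079),("purple",(152,252),.03),("tape",(301,215),.025),("mk",(262,215),.016),("petriR",(204,268),.015),("petriT",(385,215),.015),("edge",(400,299),0)]:
    print(n,pix2z(f,T,[p],z)[0].round(3))
w=grab_frame("wrist");print(w["T_tool_cam"],w["fx"],w["k1"])
E
```

```text
mid [0.556 0.343 0.028]
fin [0.553 0.397 0.068]
home [ 0.486 -0.04   0.036]
rest [0.499 0.023 0.036]
dock [0.479 0.044 0.   ]
knob [0.499 0.103 0.078]
hinge [0.564 0.076 0.078]
hoodmark [ 0.486 -0.113  0.079]
purple [0.546 0.668 0.03 ]
tape [0.653 0.195 0.025]
mk [0.658 0.321 0.016]
petriR [0.492 0.507 0.015]
petriT [ 0.647 -0.075  0.015]
edge [ 0.378 -0.111  0.   ]
[[ 9.99999730e-01  5.03338350e-04 -5.35770180e-04  1.58707577e-04]
 [-3.28393392e-04  9.57928857e-01  2.87005571e-01 -7.23977219e-02]
 [ 6.57690626e-04 -2.87005318e-01  9.57928763e-01 -1.43142603e-01]
 [ 0.00000000e+00  0.00000000e+00  0.00000000e+00  1.00000000e+00]] 394.4496151444858 -0.08355561961718888
```

```bash
python3 - <<'E'
from h import *
for p,y in [((.5,.06,.25),0),((.5,.06,.25),np.pi),((.5,.1,.06),-.4),((.56,.146,.06),-1.57),((.55,.34,.04),0)]:
    print(p,y,ik(p,down(y)))
movep((.5,.04,.25),down(0))
f,T,st=snap("w1"); print(st["clock"],st["position"])
tips("wrist",["dock_home","dock_rest","dock","lock_knob","lock_hinge"])
E
```

```text
(0.5, 0.06, 0.25) 0 [-0.02724792  0.22782202 -0.27813596  1.06483835  0.          1.54354841]
(0.5, 0.06, 0.25) 3.141592653589793 [-0.02724792  0.22782202 -0.27813596  1.06483835  0.         -1.59804424]
(0.5, 0.1, 0.06) -0.4 [ 5.25481133e-02  4.40395779e-01 -5.19702063e-01  6.10698485e-01
 -4.44089210e-16  2.02334444e+00]
(0.56, 0.146, 0.06) -1.57 [ 0.12751427  0.54305461 -0.33322428  0.69451743  0.         -3.01487471]
(0.55, 0.34, 0.04) 0 [ 0.43960907  0.67162087 -0.14861161  0.75056385  0.          2.0104054 ]
3.175 [0.5001446  0.03923839 0.24997389]
dock_home [(0.93, [297.7, 277.5])]
dock_rest [(0.68, [301.2, 211.4])]
dock [(0.9, [303.2, 192.4])]
lock_knob [(0.87, [312.4, 127.2]), (0.62, [452.8, 298.9])]
lock_hinge [(0.96, [387.4, 165.1])]
```

View pics/w1.png

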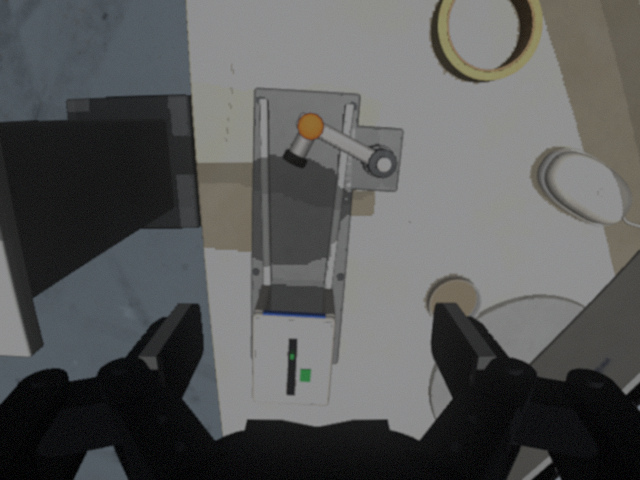

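```bash
cat > fit.py <<'E'
from h import *
import pickle
from scipy.optimize import least_squares
f,T,st=pickle.load(open("pics/w1.pkl","rb"))
pts=[(-.1,-.05,.008,256,89),(-.1,.05,.008,359.5,95),(.092,-.0375,.079,253,317),(.092,.0375,.079,332,320),(.192,-.0375,.079,253,402),(.192,.0375,.079,328,405),
(.075,0,.0355,297.7,277.5),(.01,0,.0355,301.2,211.4),(0,0,0,303.2,192.4),(-.04,.07,.078,387.4,165.1)]
pts=np.array(pts)
def W(p,P):
    c,s=np.cos(p[2]),np.sin(p[2]); return np.c_[p[0]+c*P[:,0]-s*P[:,1],p[1]+s*P[:,0]+c*P[:,1],P[:,2]]
r=least_squares(lambda p:(proj(f,T,W(p,pts[:,:3]))-pts[:,3:]).ravel(),[.48,.04,-1.57],loss="soft_l1",f_scale=1.5)
print(r.x, (proj(f,T,W(r.x,pts[:,:3]))-pts[:,3:]).round(1).tolist())
p=r.x
for n,q in [("home",(.075,0,.0355)),("rest",(.01,0,.0355)),("hinge",(-.04,.07,.078))]: print(n,W(p,np.array([q])).round(4))
k=pix2z(f,T,[(312.4,127.2)],.078)[0]; kt=pix2z(f,T,[(310.5,126)],.096)[0]
h=W(p,np.array([(-.04,.07,.078)]))[0]
print("knob",k,kt,np.linalg.norm((k-h)[:2]),np.linalg.norm((kt-h)[:2]),"phi",np.degrees(np.arctan2(*(k-h)[1::-1])-p[2]))
E
python3 fit.py
```

```text
[ 0.48461215  0.03842422 -1.6268308 ] [[-2.9, -1.4], [1.1, -1.4], [-0.8, -5.5], [4.6, -4.1], [-0.8, 1.5], [1.2, 2.3], [-0.2, -0.3], [-0.8, 1.0], [-1.0, 2.4], [1.3, 3.1]]
home [[ 0.4804 -0.0365  0.0355]]
rest [[0.4841 0.0284 0.0355]]
hinge [[0.5567 0.0744 0.078 ]]
knob [0.4960763  0.10609148 0.078     ] [0.49491318 0.10727338 0.096     ] 0.06842612429073992 0.07000587708003522 phi 245.6588593739245
```

```bash
python3 - <<'E'
import cv2
a=cv2.imread('pics/w1.png'); cv2.imwrite('pics/w1c.png',cv2.resize(a[75:415,230:420],None,fx=1.75*1.0,fy=1.75,interpolation=3)); 
cv2.imwrite('pics/w1d.png',cv2.resize(a[75:225,230:420],None,fx=4,fy=4,interpolation=3))
E
```

```text
(no output)
```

View pics/w1d.png

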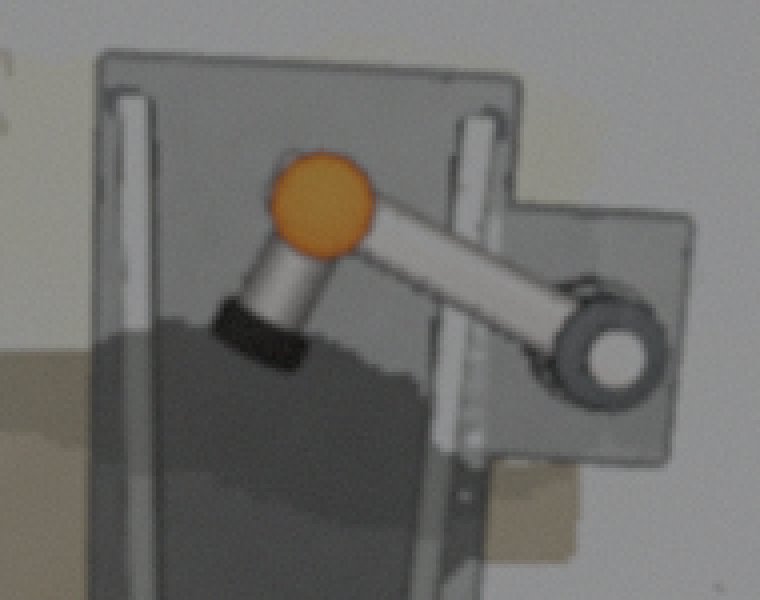

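```bash
sed -i 's/253,317)/252.5,311.5)/; s/332,320)/332.5,315)/; s/359.5,95)/360,93.8),(-.04,.07,.053,383.8,164.3/; s/256,89/255,88/' fit.py; sed -i 's/(310.5,126)/(310.8,126.3)/' fit.py; python3 fit.py
```

```text
File "fit.py", line 6
    (.075,0,.0355,297.7,277.5),(.01,0,.0355,301.2,211.4),(0,0,0,303.2,192.4),(-.04,.07,.078,387.4,165.1)]
                                                                                                        ^
SyntaxError: closing parenthesis ']' does not match opening parenthesis '(' on line 5
```

View pics/w1c.png

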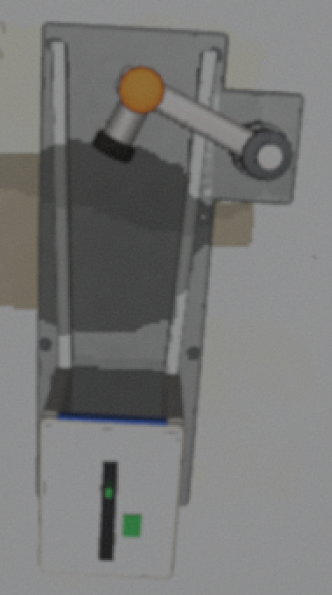

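```bash
sed -i 's/383.8,164.3/383.8,164.3)/; s/252.5,311.5)/252.9,314)/; s/332.5,315)/334.0,318)/' fit.py; sed -i 's/164.3))/164.3)/;s/253,402/251.9,402/' fit.py; python3 fit.py
```

```text
[ 0.48461812  0.03888581 -1.62881875] [[-1.7, -1.0], [0.8, -0.6], [-0.0, 0.1], [-1.0, -3.0], [2.4, -2.5], [-0.2, 1.0], [0.9, 2.0], [-0.3, -0.7], [-0.9, 0.5], [-1.0, 1.9], [1.4, 2.7]]
home [[ 0.4803 -0.036   0.0355]]
rest [[0.484  0.0289 0.0355]]
hinge [[0.5568 0.0748 0.078 ]]
knob [0.4960763  0.10609148 0.078     ] [0.49513115 0.10705933 0.096     ] 0.06834837014383043 0.06963334212803668 phi 246.03922212083762
```

```bash
cat >> h.py <<'E'
DY=-1.6288; D0=np.array([.4846,.0389]); H=np.array([.5567,.0747])
def dk(x,y,z): # dock frame -> world
    c,s=np.cos(DY),np.sin(DY); return np.array([D0[0]+c*x-s*y,D0[1]+s*x+c*y,z])
def knobpos(j,z,r=.07): # joint angle j (0=open)
    a=DY+np.pi+j; return np.array([H[0]+r*np.cos(a),H[1]+r*np.sin(a),z]),a
E
python3 - <<'E'
from h import *
p=np.array([.4955,.1067]); a=np.arctan2(p[1]-H[1],p[0]-H[0]); j=a-DY-np.pi; print("j",j)
movep((*p,.14),down(a))
move_l((*p,.062),.12,until_force=8)
print(get_state()["contact_force"])
grab(25)
st=get_state(); print(st["finger_gap"],st["position"],st["contact_force"],st["clock"])
f,T,st=snap("w2")
E
```

```text
j 1.1470196635562608
[ 0.3697888   0.17760303 -0.65879788]
0.22430357171476537 [0.49520974 0.10697253 0.06228155] [-2.23797521  0.90876407  4.01610477] 7.0417
```

View pics/w2.png

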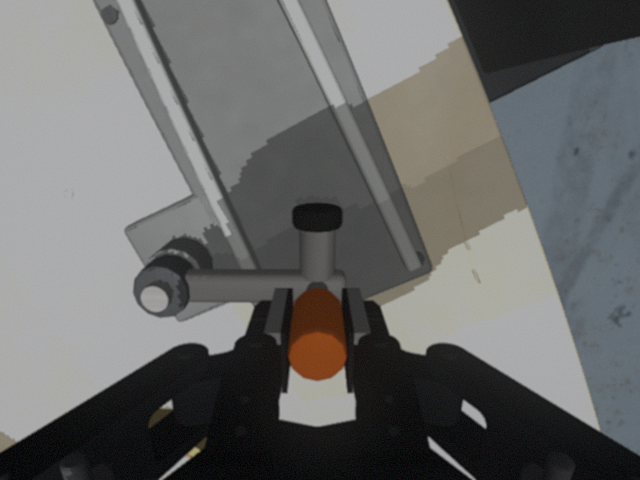

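The picture shows the orange knob at (318,330) held centrally between both pads. Next I'll swing it open along an arc.

```bash
python3 - <<'E'
from h import *
z=.0623
for j in np.linspace(1.147,-0.02,8)[1:]:
    p,a=knobpos(j,z,.0693)
    move_l(p,.08,rot=down(a))
    st=get_state(); print(round(j,2),st["contact_force"].round(1),st["position"].round(4),round(st["clock"],2))
let_go()
p,a=knobpos(-0.02,.16,.0693)
move_l(p,.2)
f,T,st=snap("w3"); print(st["clock"])
tips("wrist",["lock_knob","lock_hinge","dock_home"])
E
```

```text
0.98 [-1.   2.   3.1] [0.5014 0.1169 0.0623] 7.41
0.81 [-1.7  3.   3.6] [0.509  0.1254 0.0623] 7.72
0.65 [-2.5  3.   4.6] [0.5174 0.1324 0.0623] 8.04
0.48 [-2.4  4.1  5. ] [0.5276 0.1382 0.0623] 8.36
0.31 [-2.7  6.4  3.5] [0.5386 0.1424 0.0623] 8.68
0.15 [-2.7  6.1  3.9] [0.5501 0.1446 0.0624] 8.99
-0.02 [-2.6  6.4  3.6] [0.5611 0.1449 0.0624] 9.31
10.6083
lock_knob [(0.76, [317.1, 248.8])]
lock_hinge [(0.91, [199.8, 246.9])]
dock_home [(0.68, [47.4, 132.0])]
```

View pics/w3.png

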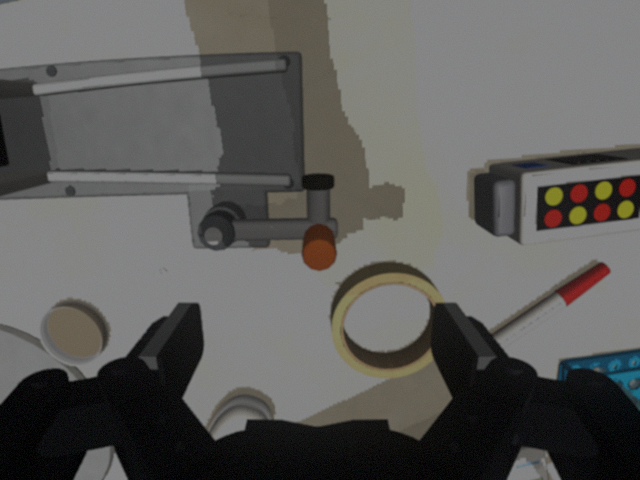

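```bash
python3 - <<'E'
from h import *
import pickle
f,T,st=pickle.load(open("pics/w3.pkl","rb"))
k=pix2z(f,T,[(317.1,248.8),(320,256)],[.078,.096][0])[0]; kt=pix2z(f,T,[(319.5,257)],.096)[0]; h=pix2z(f,T,[(199.8,246.9)],.078)[0]
for q in(k,kt):print(q, np.arctan2(*(q[:2]-H)[::-1])-DY-np.pi,np.arctan2(*(q[:2]-h[:2])[::-1])-DY-np.pi)
print(h,H)
movep((.545,.31,.25),down(0))
f,T,st=snap("w4"); print(st["clock"])
tips("wrist",["cassette_mid","cassette_fin"])
E
```

```text
[0.56284726 0.14350896 0.078     ] -0.031097808366030932 -0.03580240835741222
[0.56179236 0.14491669 0.096     ] -0.01439312727706632 -0.019391316139167003
[0.5562228  0.07309762 0.078     ] [0.5567 0.0747]
12.3667
cassette_mid [(0.71, [326.7, 171.5])]
cassette_fin [(0.95, [326.6, 114.3]), (0.2, [270.1, 413.8])]
```

View pics/w4.png

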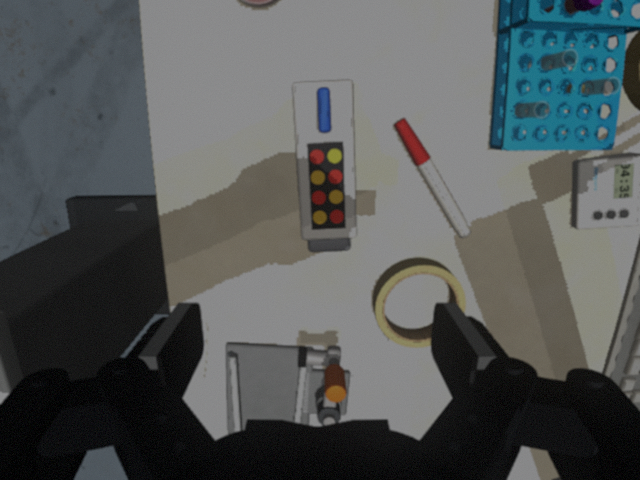

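The bar is open: its angle reads about -0.02 rad and it lies parallel to the track. The white cassette is at (325,165), with its nose toward the dock.

```bash
python3 - <<'E'
import cv2
a=cv2.imread('pics/w4.png'); cv2.imwrite('pics/w4c.png',cv2.resize(a[70:260,280:370],None,fx=3,fy=3,interpolation=3))
E
```

```text
(no output)
```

View pics/w4c.png

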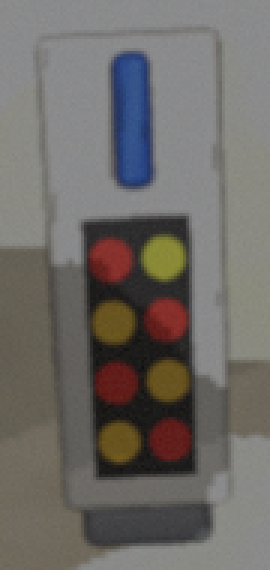

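```bash
cat > fitc.py <<'E'
from h import *
import pickle
from scipy.optimize import least_squares
f,T,st=pickle.load(open("pics/w4.pkl","rb"))
pts=np.array([(-.075,-.025,.055,292.7,82),(-.075,.025,.055,352.7,80),(.06,-.025,.055,301.7,238.3),(.06,.025,.055,357,236.7),
(0,0,.0275,326.7,171.5),(-.051,0,.068,326.6,114.3),(-.068,0,.081,322.5,88),(-.034,0,.081,325,132)])
def W(p,P):
    c,s=np.cos(p[2]),np.sin(p[2]); return np.c_[p[0]+c*P[:,0]-s*P[:,1],p[1]+s*P[:,0]+c*P[:,1],P[:,2]]
r=least_squares(lambda p:(proj(f,T,W(p,pts[:,:3]))-pts[:,3:]).ravel(),[.55,.34,-1.5],loss="soft_l1",f_scale=1.5)
print(r.x,np.degrees(r.x[2]),(proj(f,T,W(r.x,pts[:,:3]))-pts[:,3:]).round(1).tolist())
E
python3 fitc.py
```

```text
[ 0.55246038  0.3378495  -1.52219249] -87.2152049993846 [[-0.8, 0.5], [0.9, -0.6], [-0.1, 3.2], [0.3, 2.2], [-0.7, -2.3], [-2.3, -3.3], [1.1, -0.7], [0.6, 1.5]]
```

```bash
python3 - <<'E'
from h import *
C=np.array([.5525,.3379]); cy=-1.522
movep((*C,.12),down(cy+np.pi/2))
print(move_l((*C,.020),.12,until_force=10), get_state()["contact_force"])
f,T,st=snap("w5"); 
grab(50)
st=get_state(); print(st["finger_gap"]*85,st["position"],st["contact_force"],st["clock"])
move_l((*C,.06),.1)
st=get_state(); print(st["finger_gap"]*85,st["position"],st["contact_force"],st["clock"])
f,T,st=snap("w6"); 
E
```

```text
False [0.23879972 0.14450937 0.01029185]
49.36108741882127 [0.5527494  0.33809111 0.02073089] [-2.4417894  -0.24005782  4.48921436] 14.5667
48.814083937352805 [0.55226933 0.33775584 0.05967399] [ 0.50966093  0.03957747 -5.36109313] 15.1167
```

View pics/w6.png

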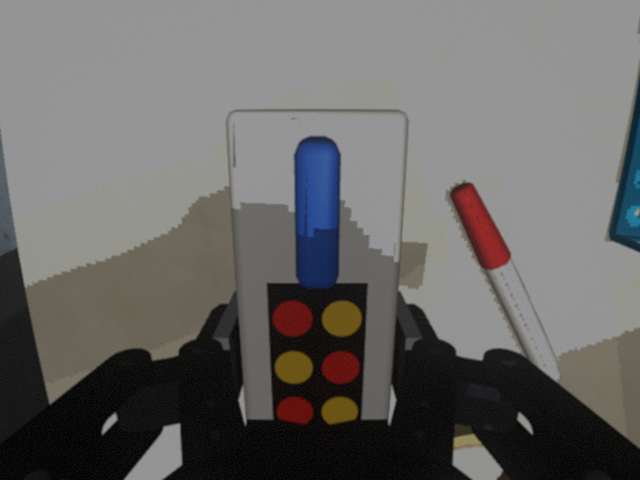

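The cassette is held squarely: fin at (317,210), tail edge at row 110. Now I'll measure where it sits along the tool and carry it above dock_rest.

```bash
python3 - <<'E'
from h import *
import pickle
f,T,st=pickle.load(open("pics/w6.pkl","rb"))
P=pix2z(f,T,[(228,112),(407,112),(317.5,112)],.0597-.0207+.055)
c=-1.522; x=np.array([np.cos(c),np.sin(c)]);y=np.array([-x[1],x[0]])
d=P[:,:2]-st["position"][:2]; print("tail x,y",(d@x).round(4),(d@y).round(4))
off=float((d@x)[2]+.075); print("cassette mid ahead of tool by",off)
move_l((st["position"][0],st["position"][1],.15),.2)
goal=dk(.010-off,0,.15)
movep(goal,down(DY+np.pi/2))
f,T,st=snap("w7"); print(st["clock"],st["position"],goal)
f=grab_frame("top"); cv2.imwrite("pics/top7.png",cv2.resize(f["img"][190:320,270:450,::-1],None,fx=4,fy=4))
E
```

```text
tail x,y [-0.0747 -0.0747 -0.0745] [-0.0241  0.0235 -0.0003]
cassette mid ahead of tool by 0.0004706663318806009
16.9667 [0.48473804 0.03004615 0.14995955] [0.48404757 0.02938669 0.15      ]
```

View pics/w7.png

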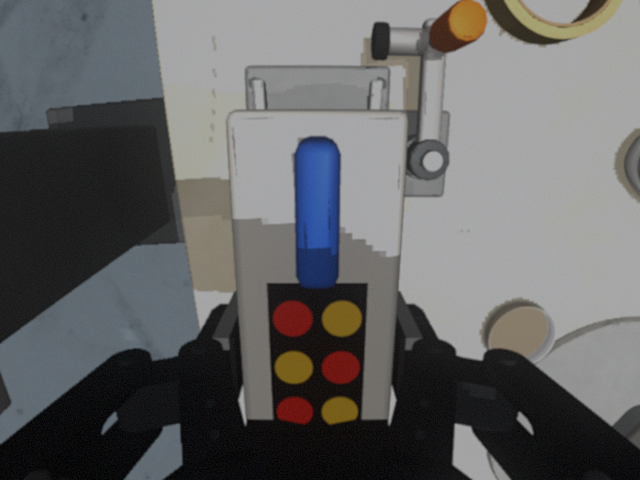

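View pics/top7.png

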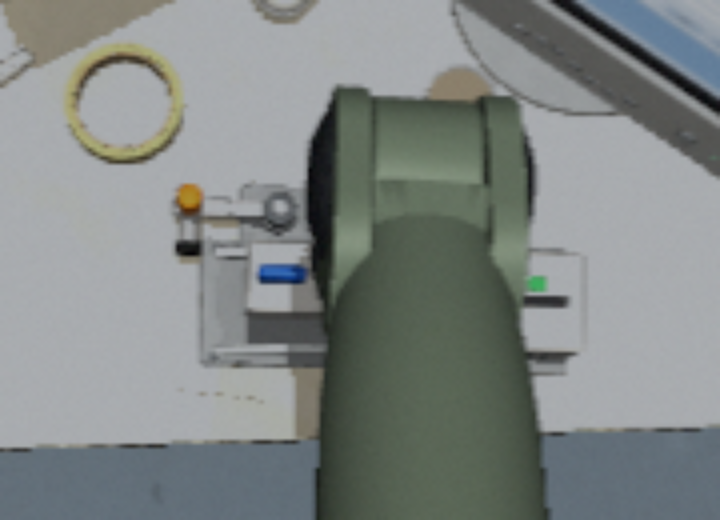

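Rails and deck front at (246..389,67) are centred on the cassette (mid column 317), so it is aligned. Now I'll lower it and let go.

```bash
python3 - <<'E'
from h import *
import pickle
f,T,st=pickle.load(open("pics/w7.pkl","rb"))
P=pix2z(f,T,[(246,67),(389,67)],.008)
c,s=np.cos(DY),np.sin(DY)
for q in P:
    d=q[:2]-D0; print("deck front corner in dock:",c*d[0]+s*d[1],-s*d[0]+c*d[1])
g=dk(.0095,0,.05)
move_l(g,.12)
print(move_l(dk(.0095,0,.0275),.04,until_force=5)); st=get_state(); print(st["position"],st["contact_force"])
let_go()
p=st["position"]; move_l((p[0],p[1],.15),.2)
p=dk(-.03,0,.2); movep(p,down(DY+np.pi/2))
f,T,st=snap("w8"); print(st["clock"]); tips("wrist",["cassette_mid","cassette_fin","dock_home","dock_rest"])
E
```

```text
deck front corner in dock: -0.09891159717880726 -0.04821663982839414
deck front corner in dock: -0.09903330773592538 0.04903695124431863
True
[0.48375174 0.02938769 0.02870689] [-0.73445817  0.56114694  5.1563375 ]
20.15
cassette_mid [(0.88, [316.5, 263.1]), (0.73, [427.7, 113.4])]
cassette_fin [(0.57, [316.6, 212.7]), (0.49, [419.8, 213.5])]
dock_home [(0.44, [484.6, 340.8])]
dock_rest []
```

View pics/w8.png

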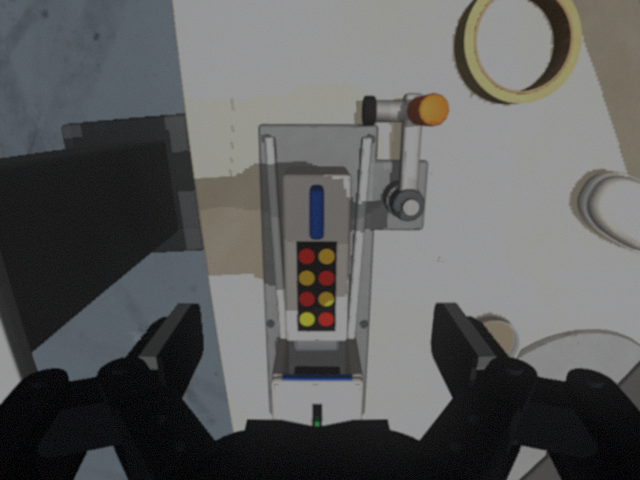

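The cassette is released on the open track and centred, with its nose at row ~345 and the mouth at ~375. Next I'll grip the fin and slide it home.

```bash
python3 - <<'E'
from h import *
o=down(DY+np.pi/2)
X=.0100-.051
movep(dk(X,0,.11),o)
print(move_l(dk(X,0,.066),.1,until_force=8))
grab(40)
st=get_state(); print(st["finger_gap"]*85,st["position"],st["contact_force"],st["clock"])
print(move_l(dk(X+.038,0,.066),.07,until_force=18)); st=get_state(); print(st["position"],st["contact_force"])
hit=move_l(dk(X+.065+.006,0,.066),.04,until_force=20)
st=get_state(); print(hit,st["position"],st["contact_force"],st["finger_gap"]*85,st["clock"])
d=st["position"][:2]-D0; c,s=np.cos(DY),np.sin(DY); print("dock",c*d[0]+s*d[1],-s*d[0]+c*d[1])
f,T,st=snap("w9")
f=grab_frame("scene"); cv2.imwrite("pics/scene9.png",cv2.resize(f["img"][190:310,270:430,::-1],None,fx=5,fy=5))
E
```

```text
False
8.990133682668436 [0.48677554 0.07982644 0.06613068] [-2.12163738  0.33196534  2.70001475] 22.1167
False
[0.48505975 0.04085084 0.06612649] [ 0.62509673 -1.72413033  1.84524867]
True [0.48347736 0.01427754 0.06639216] [0.59337392 2.91091445 3.85998051] 8.911764742206019 23.6
dock 0.024646127345396934 0.00030664378870618445
```

View pics/w9.png

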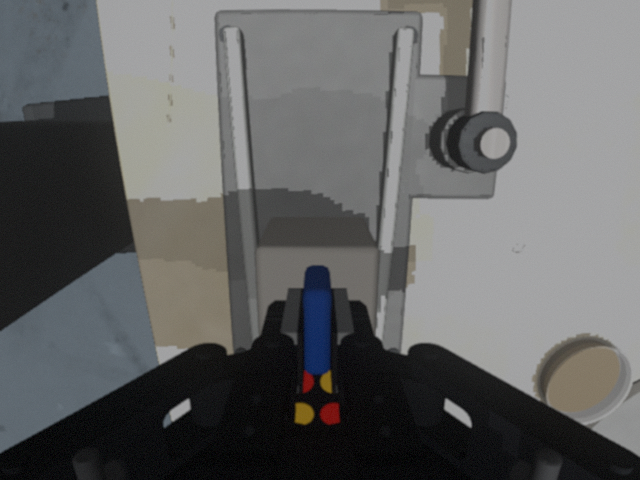

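View pics/scene9.png

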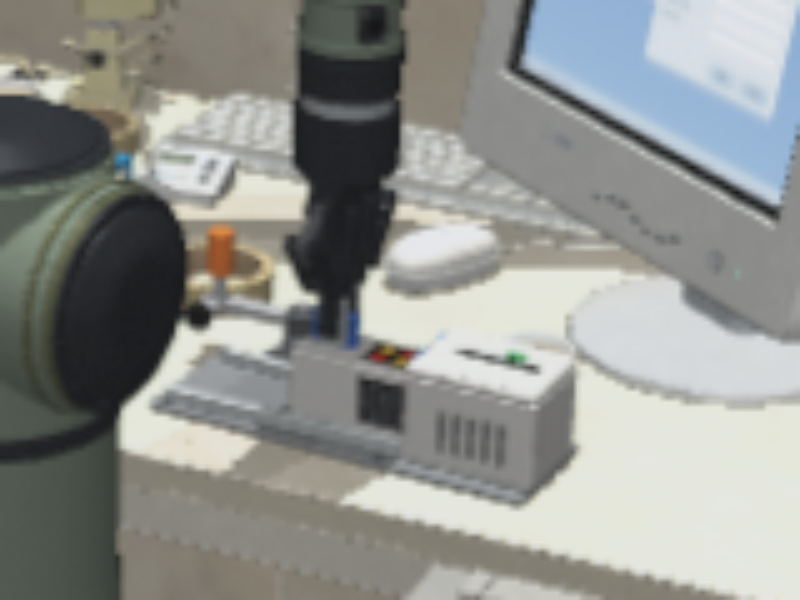

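```bash
python3 - <<'E'
from h import *
o=down(DY+np.pi/2)
c,s=np.cos(DY),np.sin(DY)
def dx():
    d=get_state()["position"][:2]-D0; return c*d[0]+s*d[1]
x0=dx(); hit=move_l(dk(.033,0,.066),.03,until_force=25); print(hit,x0,dx(),get_state()["contact_force"])
let_go()
p=get_state()["position"]; move_l((p[0],p[1],.13),.2)
movep(dk(.03,0,.24),o)
f,T,st=snap("w10"); print(st["clock"]); tips("wrist",["cassette_mid","cassette_fin","dock_home","lock_knob"])
cv2.imwrite("pics/w10c.png",cv2.resize(f["img"][:,220:460,::-1],None,fx=1.25*1,fy=1.25))
E
```

```text
True 0.02463708731743362 0.02472851454544541 [0.30867952 2.93868675 2.82881929]
25.7
cassette_mid [(0.58, [320.1, 248.7]), (0.26, [414.9, 25.0])]
cassette_fin [(0.58, [317.9, 210.4])]
dock_home []
lock_knob [(0.67, [416.5, 25.4])]
```

View pics/w10.png

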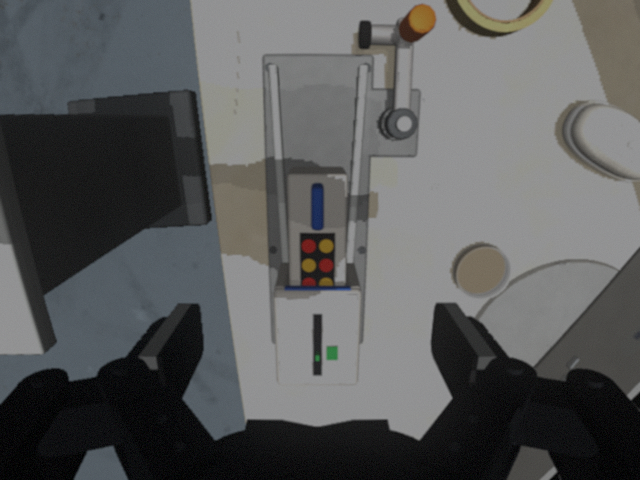

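```bash
python3 - <<'E'
import cv2
from h import *
import pickle
a=cv2.imread('pics/w10.png'); cv2.imwrite('pics/w10c.png',cv2.resize(a[160:400,260:380],None,fx=2.5*1,fy=2.5,interpolation=3)); cv2.imwrite('pics/w10d.png',cv2.resize(a[300:390,270:370],None,fx=6,fy=6,interpolation=3))
f,T,st=pickle.load(open("pics/w10.pkl","rb"))
c,s=np.cos(DY),np.sin(DY)
P=pix2z(f,T,[(290,175),(345,173.5),(332,352),(318,357)],.063); Q=pix2z(f,T,[(332,352),(318,357)],.079)
for q in [*P,*Q]:
    d=q[:2]-D0; print(c*d[0]+s*d[1],-s*d[0]+c*d[1])
E
```

```text
0.0008427213789630463 -0.0227018541526546
-0.00040119992302109346 0.021828601214758086
0.16539217642588847 0.013263480289041576
0.1708466929308297 0.0001926225443604941
0.1549867263374765 0.01257780358984826
0.16016825278713895 0.00016112191650719497
```

View pics/w10d.png

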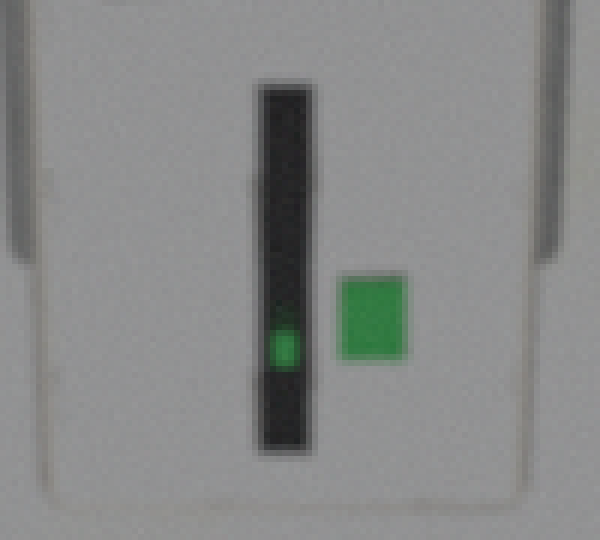

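View pics/w10c.png

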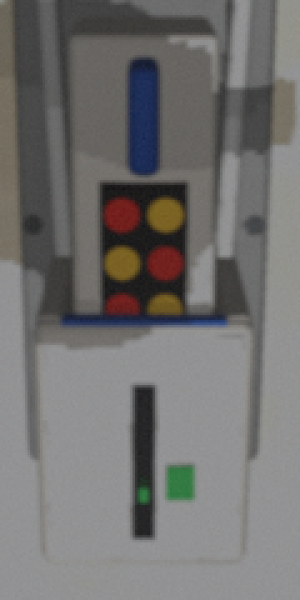

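The cassette is home. A hard stop was felt twice at dock x 24.7 mm for the fin (24 expected), the tail is at dock x≈0, and the pointer is beside the mark. Now I'll swing the bar closed.

```bash
python3 - <<'E'
from h import *
z=.0623; R0=.0693
p,a=knobpos(-.02,.14,R0)
movep(p,down(a))
print(move_l((p[0],p[1],z),.12,until_force=8)); grab(25)
st=get_state(); print(st["finger_gap"]*85,st["position"],st["contact_force"],st["clock"])
for j in np.linspace(-.02,1.60,11)[1:]:
    p,a=knobpos(j,z,R0)
    move_l(p,.08,rot=down(a))
    st=get_state(); print(round(j,2),st["contact_force"].round(1),st["wrist_torque"].round(2),st["position"].round(4),round(st["clock"],2))
let_go()
move_l((p[0],p[1],.15),.2)
movep(dk(-.03,0,.25),down(DY+np.pi/2))
f,T,st=snap("w11"); print(st["clock"])
tips("wrist",["lock_knob","lock_hinge","cassette_mid"])
k=pix2z(f,T,[tip_of("wrist","lock_knob")[0]["centre"]],.078)[0]
print(k,np.arctan2(*(k[:2]-H)[::-1])-DY+np.pi)
E
```

```text
False
19.121691260442827 [0.56234975 0.14481173 0.06269927] [0.58329967 4.45031426 2.76313287] 28.5333
0.14 [0.6 5.  1.8] [ 1.04 -0.18  0.2 ] [0.5516 0.1447 0.0627] 28.84
0.3 [1.  5.6 3.3] [ 1.06 -0.09  0.22] [0.5404 0.1428 0.0627] 29.15
0.47 [-0.1  5.3  3.7] [1.11 0.15 0.22] [0.5297 0.1392 0.0627] 29.46
0.63 [-2.4  5.1  3.7] [1.05 0.18 0.31] [0.5196 0.1338 0.0627] 29.77
0.79 [-1.6  5.   4.9] [1.03 0.31 0.28] [0.5105 0.1268 0.0627] 30.07
0.95 [-1.8  4.9  6.4] [0.93 0.37 0.22] [0.5027 0.1185 0.0626] 30.38
1.11 [-2.2  4.1  5.9] [0.9  0.34 0.3 ] [0.4963 0.1091 0.0627] 30.69
1.28 [-2.2  3.2  6.9] [0.83 0.46 0.31] [0.4917 0.0988 0.0627] 31.0
1.44 [-1.7  4.   6.3] [0.76 0.38 0.36] [0.4887 0.0878 0.0626] 31.31
1.6 [-1.2 12.4  5. ] [2.39 0.18 0.22] [0.4876 0.0795 0.0626] 31.62
35.525
lock_knob [(0.83, [316.5, 199.9])]
lock_hinge [(0.87, [404.5, 199.9])]
cassette_mid [(0.71, [318.5, 306.6])]
[0.48574413 0.07843114 0.078     ] 7.859449762776234
```

View pics/w11.png

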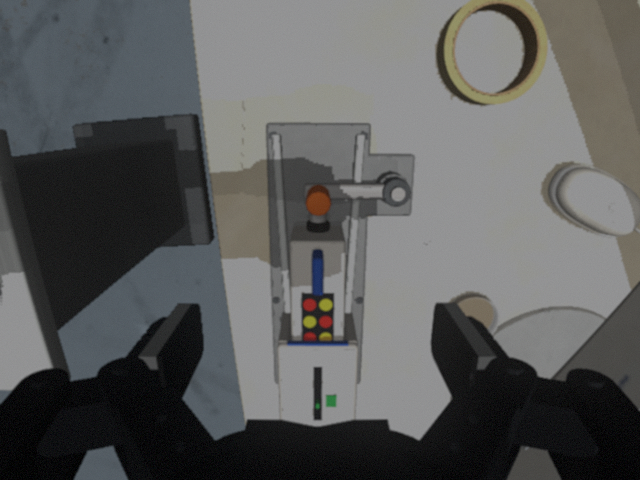

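```bash
python3 - <<'E'
from h import *
set_joints([-1.351,0.326,-0.193,1.052,0,1.437])
f=grab_frame("top"); cv2.imwrite("pics/topF.png",f["img"][:,:,::-1]); print(get_state()["clock"])
cv2.imwrite("pics/topFc.png",cv2.resize(f["img"][190:340,100:440,::-1],None,fx=2.35,fy=2.35,interpolation=3))
E
```

```text
38.1583
```

View pics/topFc.png

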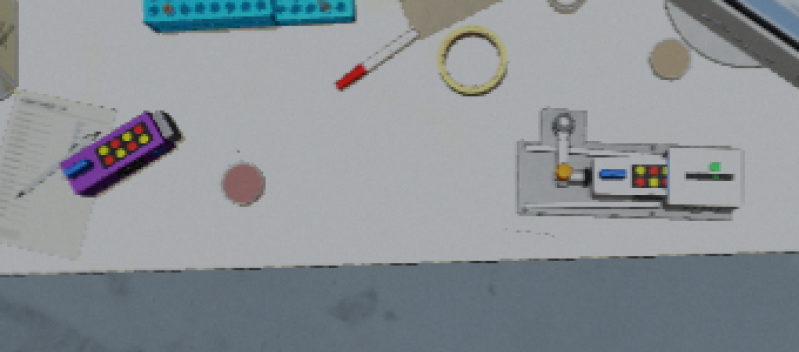

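The cassette is in the hood, the bar lies across the track at crop (563,172), and the other things are where they were. I'm handing in.

```bash
python3 -c "
from cell import *
print(sign_off())"
```

```text
the job is handed in; nothing more can be done
None
```

The white cassette is loaded and locked in the dock, and I handed the job in at about 38 s of the 72 s allowed. I swung the bar open by its knob and set the cassette on the open track, then let go of it there. I then took it by the fin, slid it home, and swung the bar back across behind it.

**Last checks:**
- **Cassette home:** it met a hard stop twice, with the fin at 24.7 mm in the dock's axes (24 expected). The tail measured within 1 mm of the home position.
- **Lock bar:** it reached its end stop and measured about 1.576 rad, against 1.571 for locked.
- **Other things on the bench:** those in the final overhead close-up (marker, tape, both petri dishes, purple look-alike) look unmoved. It did not cover the two bottles, but the arm worked well away from them.

**One disagreement:** in the slanted wrist picture the green pointer looked about 5 mm past the middle of its mark, though still beside it. I put this down to the viewing angle, because the pointer seems to stand above the roof, and I relied on the felt stop instead.

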